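# Pour the walnut from the nut carousel

### The arm

A 6-joint arm with a two-finger parallel gripper is mounted at the origin on the work surface. World frame = base frame: x ahead of the robot, y to its left, z up, the work surface at z = 0. Lengths are in m, angles in degrees, forces in N, time in s.
With the tool pointing down it reaches from about 0.375 to 0.9 m from the base axis. Payload 3.1 kg.
Tool frame: the origin (TCP) lies at the very end of the fingers, on their centre line; the grasp point (between the pads) lies 19 mm behind it; z points along the fingers, y is the line along which they close (so a half turn about z gives the same grasp; the last joint's range is limited). The gripper opens to 87 mm and grips with 3 to 60 N. Pads are 19 mm wide; open, the fingers measure 117 mm over their backs; the gripper's body (75 mm by 190 mm) begins 51 mm behind the grasp point.
Start: joints at [-85.457, 30.224, 82.088, -0, 67.689, -10.227], TCP at [0.159, -0.604, 0.223] pointing down, gripper open.
Joint ranges: [-176.69, 176.69], [-43.24, 126.21], [12.49, 139.97], [-82, 262], [0, 151.66], [-163.58, 163.58]. Speed limits (degrees/s): [159.86, 159.86, 180, 180, 180, 180].

### API

Orientations are given as a 3x3 rotation matrix whose columns are the frame's x, y, z axes.
In Python, from rig import bot, imaging gives the robot as it stands.
- The arm moves only by the tool drive_tool, never from a script. Its argument "deltas" is text: rows parted by semicolons, each of 5 numbers parted by spaces: the finger opening in mm, from 0 to 87, then the shift along the world's x, y, z in mm, then the turn about the world's z in rad. In form: jaw dx dy dz twist; .... A call has 1 to 12 rows; each row is the pose to reach, as a shift and turn from the pose commanded when the call began; what a row does not reach only later rows make up. A row lasts 1/10 s, in which the tool goes at most 50 mm and 8.59 degrees, less where a joint would pass 70% of its speed; a pose out of reach is approached as far as the arm can. A call with a gripper value outside its range is refused whole. The fingers move at their own pace and stop on an object; the grip force is fixed at half the most. Time passes only in rows, so rows that repeat a pose let the fingers close. It gives the time, the measured TCP pose, the force, the opening and the grip force at its end, in the units of the state.
- bot.read_state(): the state, without advancing time (a new reading comes with each control period).
- imaging.capture(name): name is "scene" or "top" or "wrist"; returns the picture (400x640x3 uint8, red, green, blue); there is no depth.
- imaging.camera_model(name): a dict with "fx", "fy", "cx", "cy" (pixels), "T" (4x4, takes a point from camera to world coordinates). Camera axes: x right, y down, z forward; pixel columns grow to the right and rows downward; lengths in m; the calibration is good to about 2 mm. A picture is of the moment at which its call begins: read the wrist's pose just before it. camera_model takes no time and is no camera call; for the wrist camera it gives the pose at the moment of the call.
- bot.hand_in(): hands the job in; it is judged then, once.
The state is a dict: "time_s": time; "joint_positions": joint angles; "qvel": joint speeds; "tau": joint torques, N m; "position": TCP position; "tcp_rot": TCP orientation; "force": force on the tool from outside, world axes, zero at the start; "moment": the same for the moment, N m; "opening": opening from 0.0 (shut) to 1.0 (fully open); "grasp_force": force on a finger pad.
Only numpy, scipy, OpenCV 4.12 (cv2) and the standard library are available. Lean on these libraries where they do the work, as an engineer would, in place of code of your own. Each camera call takes 0.05 s, during which the arm holds its last target. There are 200 camera calls.

### The job

Turn the nut carousel by the wooden grip on its centre post until the compartment with the walnut (the big round nut) faces the spout, then tip the carousel forward by the bar at its side so that the walnut rolls out into the bowl, and let the carousel go back level. Do not touch the walnut with the gripper, and keep the Brazil nut and the chestnut in the carousel.

Things in the scene. Friction and masses are not known exactly. Their poses are not given: they have to be found in the camera images.
- walnut_center (a point): Centre of the walnut, a round brown nut 34 mm across, the largest of the three nuts; it lies loose in one of the wheel's five compartments.
- brazil_center (a point): Centre of the Brazil nut in its shell, long and dark brown, 48 x 20 mm, loose in another compartment.
- chestnut_center (a point): Centre of the chestnut, dark brown, flat below with a pointed top, 29 mm across and 20 mm high, loose in another compartment.
- knob (a point): Centre of the wooden grip on the carousel's centre post: a block 56 mm long (its x), 18 mm wide (its y), 32 mm high, 202 mm above the worktop, on the wheel's vertical turning axis, free space around it. Turning it turns the wheel, both ways without limit; the wheel stays where left (friction 0.04 N m). The nuts ride along and may shift a little in their compartments.
- wheel_floor (a point): Middle of the wheel's white floor, 176 mm across, 90 mm below the grip's centre; its frame turns with the grip. Radial dividers 30 mm high part it into five equal compartments, centred on 0, 72, 144, 216, 288 degrees counter-clockwise from +x. At the start the chestnut's roughly faces the spout and the walnut's is next to it, left or right.
- spout (a point): Middle of the steel spout's floor, 78 mm wide; its x points outward, over the bowl. A wooden wall 35 mm high rings the wheel save for a 44 degree opening here, with a 2 mm sill. The spout tips with the carousel about a level axis along its y. With a compartment centred here, the walnut rolls out once the carousel has been tipped 45 degrees or more for a second.
- tip_bar (a point): Middle of the tipping bar, round, level, 14 mm thick, 66 mm long (its y), beside the carousel, 205 mm up. At rest its x points level the way the spout does. It swings about an axis parallel to it, at rest 58 mm ahead (+x) and 105 mm below. Moved forward it tips the carousel, 115 mm to the stop at 57 degrees. It takes about 5 N; released, it sinks back level in about 2 s.
- bowl_in (a point): Centre of the inner floor of the white bowl, 124 mm across the rim and 50 mm high, loose on the worktop below the spout, already in the right place.
Not all that is in view belongs to the job. Leave any green or orange look-alike of the part that bears chestnut_center alone.

How it is judged:
By the outcome, as a careful person would: the job done as asked, in the order asked, and still so for the second after the job is handed in, with the robot touching nothing.
It also fails if it takes over 53 s, if anything falls off the work surface, if the arm or the gripper's body presses on something with over 40 N, if the wrist force passes 120 N, or if a joint passes its speed limit or range.

## Working session

There is one attempt and no reset: what is moved stays moved. The work goes in short steps, Python scripts to look and compute and a tool call to move; the robot and the scene stay as the last step left them, time stands still between calls to the robot, and variables do not carry over. Pictures are saved under pics/ and viewed, at most 10 in all, crops included, and the job is handed in when it is done.

Besides the shell and the picture viewer there is one more tool, called after "Emit:" as a command line: name --argument value ..., lists and objects as JSON in quotes. drive_tool: Moves the arm, as the interface text tells. Its arguments: {"type":"object","properties":{"deltas":{"type":"string"}},"required":["deltas"]}

```bash
mkdir -p pics; python3 - <<'E'
from rig import bot, imaging
import cv2, numpy as np
for n in ("scene","top"):
    cv2.imwrite(f"pics/{n}0.png", imaging.capture(n)[:,:,::-1])
    m=imaging.camera_model(n); print(n,m["fx"],m["cx"],m["cy"],np.round(m["T"],3).tolist())
s=bot.read_state(); print(s["time_s"],s["position"],s["tcp_rot"],s["force"])
E
```

```text
scene 388.28102844619826 320.7091623194209 193.21861263931 [[-0.829, 0.407, -0.383, 0.865], [0.559, 0.578, -0.595, 0.527], [-0.021, -0.708, -0.706, 0.784], [0.0, 0.0, 0.0, 1.0]]
top 427.37612280905716 322.80729064852056 191.129882516047 [[-0.028, -0.997, 0.075, 0.486], [-1.0, 0.028, -0.0, -0.012], [-0.002, -0.075, -0.997, 0.972], [0.0, 0.0, 0.0, 1.0]]
0.1 [ 0.15931556 -0.60363112  0.2216316 ] [[ 9.66951818e-01  2.54959104e-01 -1.91534699e-04]
 [ 2.54958949e-01 -9.66949682e-01  2.06068607e-03]
 [ 3.40186257e-04 -2.04141762e-03 -9.99997858e-01]] [ 0.39615932  0.46244829 -0.68070289]
```

View pics/top0.png

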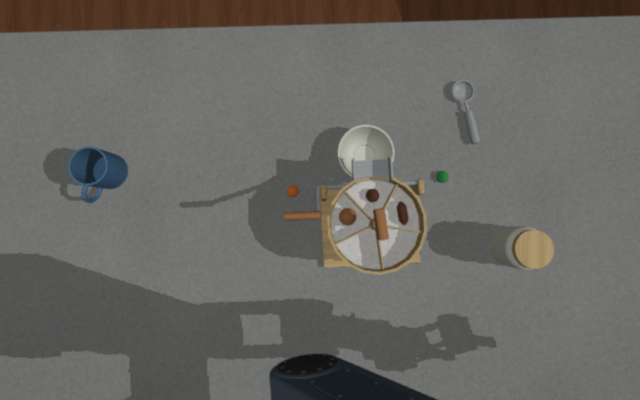

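View pics/scene0.png

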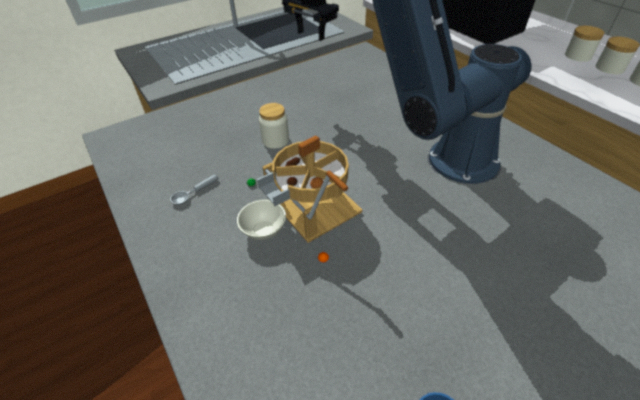

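The top view shows the carousel at about (377,225), with the spout facing image-up (+x). The walnut is at (347,216), left of the chestnut at (372,195), and the Brazil nut is at (403,212). The grip is at (382,224) and the tip bar at (302,215). The scene view agrees. Next I'll measure these.

```bash
cat > h.py <<'E'
from rig import bot, imaging
import cv2, numpy as np
def ray(n,u,v,z,m=None):
    m=m or imaging.camera_model(n); T=np.array(m["T"])
    d=T[:3,:3]@[(u-m["cx"])/m["fx"],(v-m["cy"])/m["fy"],1]; o=T[:3,3]
    return o+d*(z-o[2])/d[2]
def blobs(im,lo,hi,roi,amin=20):
    hsv=cv2.cvtColor(im,cv2.COLOR_RGB2HSV); k=cv2.inRange(hsv,lo,hi)
    q=np.zeros_like(k); x0,y0,x1,y1=roi; q[y0:y1,x0:x1]=k[y0:y1,x0:x1]
    return [c for c in cv2.findContours(q,cv2.RETR_EXTERNAL,cv2.CHAIN_APPROX_NONE)[0] if cv2.contourArea(c)>=amin]
E
python3 - <<'E'
from h import *
im=cv2.imread("pics/top0.png")[:,:,::-1].copy()
hsv=cv2.cvtColor(im,cv2.COLOR_RGB2HSV)
for n,(u,v) in dict(knob=(382,224),bar=(300,215),walnut=(347,216),chest=(372,195),braz=(403,212),rim=(330,210),base=(328,258)).items(): print(n,hsv[v,u])
for c in blobs(im,(5,130,90),(14,255,255),(275,170,430,280)):
    r=cv2.minAreaRect(c); print(r)
    for z in (.205,.212,.218): print(z,np.round(ray("top",*r[0],z),4), [np.round(ray("top",*p,z)[:2],4).tolist() for p in cv2.boxPoints(r)])
c=im[130:290,270:440]; cv2.imwrite("pics/crop0.png",cv2.resize(c[:,:,::-1],None,fx=3.5,fy=3.5,interpolation=cv2.INTER_CUBIC))
E
```

```text
knob [ 14 139 143]
bar [ 14 139 138]
walnut [ 14 147 104]
chest [ 11 148  69]
braz [ 10 146  77]
rim [ 19 101 121]
base [ 19 100 128]
((301.5414123535156, 215.28729248046875), (6.201941967010498, 35.214420318603516), 86.98721313476562)
0.205 [0.5019 0.027  0.205 ] [[0.5067, 0.0587], [0.5083, -0.0044], [0.4972, -0.0046], [0.4956, 0.0584]]
0.212 [0.5018 0.0267 0.212 ] [[0.5065, 0.0581], [0.5081, -0.0044], [0.4971, -0.0047], [0.4955, 0.0577]]
0.218 [0.5017 0.0264 0.218 ] [[0.5064, 0.0575], [0.5079, -0.0045], [0.497, -0.0048], [0.4955, 0.0572]]
((381.2310485839844, 223.5403289794922), (29.124176025390625, 8.70263957977295), 81.46923065185547)
0.205 [ 0.4832 -0.1151  0.205 ] [[0.5081, -0.1044], [0.51, -0.1199], [0.4584, -0.1257], [0.4566, -0.1102]]
0.212 [ 0.4832 -0.1141  0.212 ] [[0.5079, -0.1036], [0.5097, -0.119], [0.4587, -0.1246], [0.4568, -0.1093]]
0.218 [ 0.4832 -0.1133  0.218 ] [[0.5077, -0.1029], [0.5096, -0.1181], [0.4589, -0.1237], [0.4571, -0.1086]]
((346.941162109375, 215.26470947265625), (10.804409980773926, 13.548388481140137), 30.963754653930664)
0.205 [ 0.4997 -0.0543  0.205 ] [[0.4947, -0.0396], [0.5151, -0.0527], [0.5047, -0.069], [0.4843, -0.0558]]
0.212 [ 0.4996 -0.0539  0.212 ] [[0.4946, -0.0393], [0.5149, -0.0523], [0.5045, -0.0685], [0.4843, -0.0554]]
0.218 [ 0.4995 -0.0535  0.218 ] [[0.4945, -0.0391], [0.5146, -0.052], [0.5044, -0.068], [0.4843, -0.0551]]
((292.0, 190.5), (10.0, 11.0), 0.0)
0.205 [0.5469 0.0431 0.205 ] [[0.5373, 0.0523], [0.5571, 0.0519], [0.5566, 0.0339], [0.5368, 0.0343]]
0.212 [0.5464 0.0426 0.212 ] [[0.5368, 0.0517], [0.5565, 0.0513], [0.556, 0.0335], [0.5363, 0.0339]]
0.218 [0.5459 0.0422 0.218 ] [[0.5364, 0.0512], [0.5559, 0.0508], [0.5554, 0.0331], [0.5359, 0.0336]]
```

View pics/crop0.png

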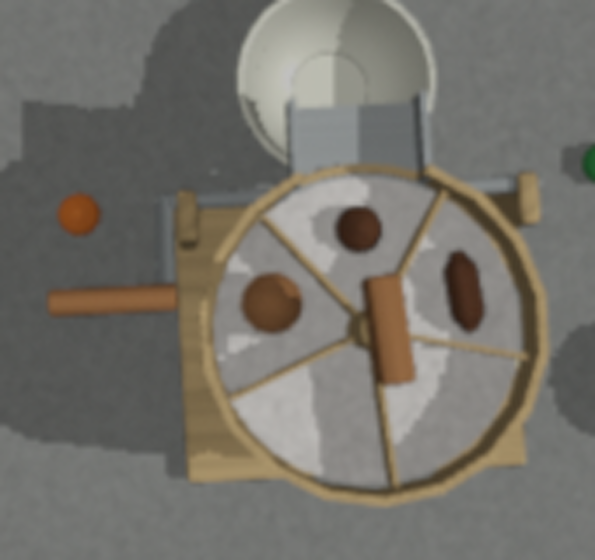

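Derived values:
- The grip is at about (0.483,-0.114) with a heading of 6.4°.
- The spout heading is about 1.4°.
- The walnut compartment is at about 78.4°, so the wheel has to turn about -77°.

I'll approach with a half-turned hand so joint 6 stays mid-range.

Emit:
drive_tool --deltas "87 0 0 40 0.14; 87 0 0 77 0.28; 87 23 35 77 0.42; 87 46 70 77 0.56; 87 69 105 77 0.70; 87 92 140 77 0.84; 87 115 175 77 0.98; 87 138 210 77 1.12; 87 161 245 77 1.26; 87 184 280 77 1.40; 87 207 315 77 1.54; 87 230 350 77 1.68"

```text
time_s: 1.3
position: [0.3898, -0.2526, 0.2993]
tcp_rot: [[-0.364, 0.931, -0.0], [0.931, 0.364, 0.0], [0.0, -0.0, -1.0]]
force: [0.2, -0.8, 0.7]
opening: 0.996
grasp_force: 0.0
```

Emit:
drive_tool --deltas "87 20 30 0 0.14; 87 40 60 0 0.28; 87 60 90 0 0.42; 87 80 120 0 0.56; 87 94 140 0 0.70; 87 94 140 0 0.84; 87 94 140 0 0.98; 87 94 140 0 1.12; 87 94 140 0 1.22; 87 94 140 0 1.315; 87 94 140 0 1.315; 87 94 140 0 1.315"

```text
time_s: 2.5
position: [0.4831, -0.1142, 0.2993]
tcp_rot: [[-0.994, -0.109, -0.001], [-0.109, 0.994, 0.0], [0.001, 0.0, -1.0]]
force: [0.1, 0.2, -0.3]
opening: 0.999
grasp_force: 0.0
```

```bash
python3 - <<'E'
from h import *
s=bot.read_state(); R=np.array(s["tcp_rot"]); print(s["time_s"],s["position"],np.degrees(np.arctan2(R[1,1],R[0,1])),np.round(s["joint_positions"],1))
im=imaging.capture("wrist"); cv2.imwrite("pics/w1.png",im[:,:,::-1])
for c in blobs(im,(5,130,90),(15,255,255),(0,0,640,400),300):
    r=cv2.minAreaRect(c); b=[ray("wrist",*p,.218) for p in cv2.boxPoints(r)]
    print(cv2.contourArea(c),r,np.round(ray("wrist",*r[0],.218),4),[np.round(p[:2],4).tolist() for p in b])
E
```

```text
2.5 [ 0.48314918 -0.11421047  0.29929289] 96.25468671789454 [ -26.2   15.    94.3    0.    70.7 -122.5]
756.0 ((477.1435241699219, 238.9221649169922), (72.15699005126953, 12.312860488891602), 5.19442892074585) [0.4976 0.0234 0.218 ] [[0.5037, -0.007], [0.4924, -0.0086], [0.4916, 0.0536], [0.5029, 0.056]]
336.0 ((368.5595703125, 202.4259796142578), (19.22693634033203, 27.75889015197754), 57.2647705078125) [ 0.4754 -0.074   0.218 ] [[0.4765, -0.0879], [0.4617, -0.0709], [0.4744, -0.0601], [0.4896, -0.0773]]
1114.5 ((319.5, 204.0), (62.0, 19.0), 90.0) [ 0.4812 -0.1141  0.218 ] [[0.4561, -0.1245], [0.4544, -0.1094], [0.5079, -0.103], [0.5097, -0.1191]]
```

View pics/w1.png

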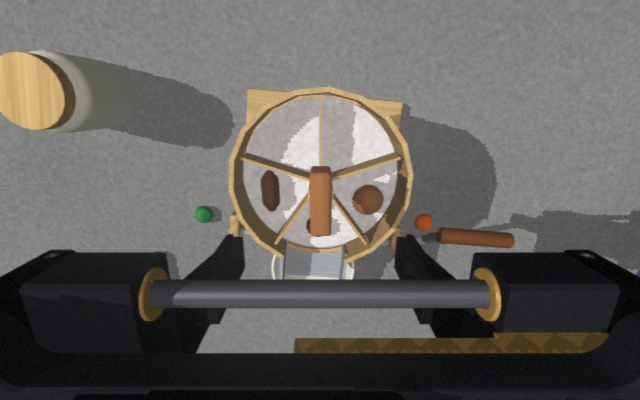

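The wrist view shows the grip centred and aligned at (319,204). The walnut is at (368,198) and the bar at (477,239), with a relative heading of about 5.2°. I'll descend and grip.

Emit:
drive_tool --deltas "87 -1 0 -40 0; 87 -1 0 -80 0; 87 -1 0 -105 0; 87 -1 0 -113 0; 87 -1 0 -113 0; 10 -1 0 -113 0; 10 -1 0 -113 0; 10 -1 0 -113 0; 10 -1 0 -113 0; 10 -1 0 -113 0; 10 -1 0 -113 0; 10 -1 0 -113 0"

```text
time_s: 3.75
position: [0.4824, -0.1143, 0.1866]
tcp_rot: [[-0.994, -0.111, 0.0], [-0.111, 0.994, -0.0], [-0.0, -0.0, -1.0]]
force: [-0.2, 0.7, -0.4]
opening: 0.449
grasp_force: 0.0
```

Emit:
drive_tool --deltas "10 0 0 0 0; 10 0 0 0 0; 10 0 0 0 0; 10 0 0 0 0; 10 0 0 0 0; 10 0 0 0 0; 10 0 0 0 0"

```text
time_s: 4.45
position: [0.4823, -0.1135, 0.187]
tcp_rot: [[-0.994, -0.111, -0.0], [-0.111, 0.994, 0.001], [-0.0, 0.001, -1.0]]
force: [-1.0, 3.6, 5.3]
opening: 0.205
grasp_force: 44.5
```

Gripped: the opening is 17.8 mm. Now I'll turn -1.346 rad smoothly.

Emit:
drive_tool --deltas "10 0 0 0 -0.02; 10 0 0 0 -0.06; 10 0 0 0 -0.12; 10 0 0 0 -0.18; 10 0 0 0 -0.24; 10 0 0 0 -0.30; 10 0 0 0 -0.36; 10 0 0 0 -0.42; 10 0 0 0 -0.48; 10 0 0 0 -0.54; 10 0 0 0 -0.60; 10 0 0 0 -0.66"

```text
time_s: 5.65
position: [0.4823, -0.1135, 0.187]
tcp_rot: [[-0.852, 0.524, -0.0], [0.524, 0.852, 0.001], [0.001, 0.001, -1.0]]
force: [-0.5, 3.1, 6.1]
opening: 0.202
grasp_force: 44.5
```

Emit:
drive_tool --deltas "10 0 0 0 -0.06; 10 0 0 0 -0.12; 10 0 0 0 -0.18; 10 0 0 0 -0.24; 10 0 0 0 -0.30; 10 0 0 0 -0.36; 10 0 0 0 -0.42; 10 0 0 0 -0.48; 10 0 0 0 -0.54; 10 0 0 0 -0.60; 10 0 0 0 -0.65; 10 0 0 0 -0.68"

```text
time_s: 6.85
position: [0.4822, -0.1136, 0.1871]
tcp_rot: [[-0.334, 0.943, -0.0], [0.943, 0.334, 0.001], [0.001, 0.0, -1.0]]
force: [-1.3, 2.3, 5.8]
opening: 0.203
grasp_force: 44.5
```

Emit:
drive_tool --deltas "10 0 0 0 -0.006; 10 0 0 0 -0.006; 10 0 0 0 -0.006; 87 0 0 0 -0.006; 87 0 0 0 -0.006; 87 0 0 0 -0.006; 87 0 0 0 -0.006; 87 0 0 0 -0.006; 87 0 0 0 -0.006; 87 0 0 0 -0.006; 87 0 0 0 -0.006; 87 0 0 0 -0.006"

```text
time_s: 8.05
position: [0.4824, -0.1143, 0.1865]
tcp_rot: [[-0.33, 0.944, -0.0], [0.944, 0.33, 0.0], [0.0, -0.0, -1.0]]
force: [0.2, -0.3, 0.2]
opening: 0.935
grasp_force: 0.0
```

Emit:
drive_tool --deltas "87 0 0 20 0; 87 0 0 60 0; 87 0 0 100 0; 87 0 0 113 0; 87 0 0 113 0; 87 0 0 113 0"

```text
time_s: 8.65
position: [0.4818, -0.1141, 0.299]
tcp_rot: [[-0.33, 0.944, -0.001], [0.944, 0.33, 0.0], [0.001, -0.001, -1.0]]
force: [0.6, 0.6, -0.3]
opening: 1.001
grasp_force: 0.0
```

```bash
python3 - <<'E'
from h import *
im=imaging.capture("wrist")
m=imaging.camera_model("wrist"); T=np.array(m["T"])
# rotate so world +x is up
def px(p):
    q=np.linalg.inv(T)@np.r_[p,1]; return q[:2]/q[2]*[m["fx"],m["fy"]]+[m["cx"],m["cy"]]
src=np.float32([px([.6,-.2,.112]),px([.6,.08,.112]),px([.37,.08,.112]),px([.37,-.2,.112])])
dst=np.float32([[560,0],[0,0],[0,460],[560,460]])   # 0.5 mm per px on the wheel-floor plane
w=cv2.warpPerspective(im,cv2.getPerspectiveTransform(src,dst),(560,460))
cv2.imwrite("pics/w2.png",w[:,:,::-1])
for c in blobs(im,(5,130,90),(15,255,255),(0,0,640,400),300):
    r=cv2.minAreaRect(c); b=cv2.boxPoints(r)
    print(cv2.contourArea(c),np.round(ray("wrist",*r[0],.212),4),[np.round(ray("wrist",*p,.212)[:2],4).tolist() for p in b])
print(bot.read_state()["position"])
E
```

```text
471.5 [ 0.5188 -0.0976  0.212 ] [[0.507, -0.1073], [0.5088, -0.0853], [0.5304, -0.0881], [0.5291, -0.1105]]
1124.0 [ 0.4818 -0.1141  0.212 ] [[0.4823, -0.1439], [0.4656, -0.0913], [0.4814, -0.0861], [0.4991, -0.1383]]
1739.0 [0.5061 0.025  0.212 ] [[0.4941, -0.0065], [0.492, 0.0533], [0.5174, 0.0546], [0.5215, -0.0058]]
[ 0.48148491 -0.11389944  0.2983363 ]
```

View pics/w2.png

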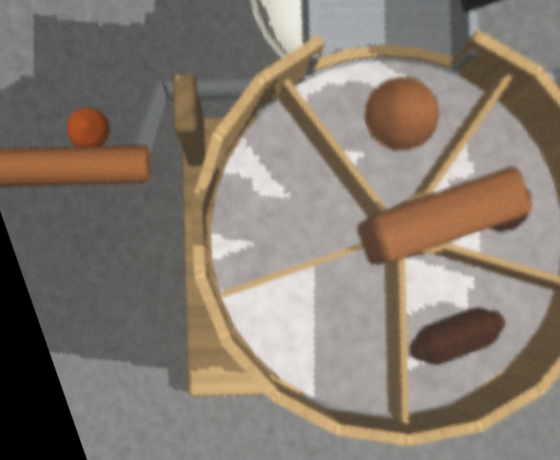

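The walnut, at (402,113) in the rectified view, is now centred in front of the spout. The chestnut and Brazil nut are off to the right and behind. Next I'll straddle the bar's outer half with partly closed fingers.

Emit:
drive_tool --deltas "36 4 30 0 -0.08; 36 8 70 0 -0.16; 36 13 110 0 -0.24; 36 18 150 0 -0.314; 36 18 156 0 -0.314; 36 18 156 0 -0.314; 36 18 156 0 -0.314; 36 18 156 0 -0.314; 36 18 156 0 -0.314"

```text
time_s: 9.6
position: [0.5004, 0.0405, 0.2994]
tcp_rot: [[-0.02, 1.0, -0.0], [1.0, 0.02, -0.0], [-0.0, -0.0, -1.0]]
force: [0.6, -0.9, 0.3]
opening: 0.416
grasp_force: 0.0
```

```bash
python3 - <<'E'
from h import *
s=bot.read_state(); print(s["time_s"],s["position"],s["opening"])
im=imaging.capture("wrist"); cv2.imwrite("pics/w3.png",im[:,:,::-1])
for c in blobs(im,(5,130,90),(15,255,255),(0,0,640,400),300):
    r=cv2.minAreaRect(c); b=cv2.boxPoints(r)
    print(r[0],cv2.contourArea(c),np.round(ray("wrist",*r[0],.21),4),[np.round(ray("wrist",*p,.21)[:2],4).tolist() for p in b])
E
```

```text
9.6 [0.50036677 0.04045457 0.29936003] 0.4161692024613447
(319.4999694824219, 216.49996948242188) 979.0 [0.501  0.0286 0.21  ] [[0.4949, -0.0055], [0.494, 0.06], [0.5065, 0.0603], [0.5084, -0.0052]]
(636.9092407226562, 164.19039916992188) 1347.5 [0.7601 0.0798 0.21  ] [[0.748, 0.0399], [0.7479, 0.1223], [0.7712, 0.1164], [0.7736, 0.0327]]
```

View pics/w3.png

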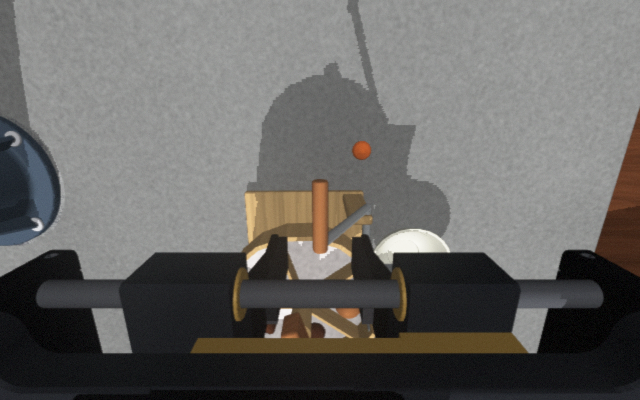

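The bar at (319,216) lies centred between the fingers, with x=0.501 and y from -0.005 to 0.060. I'll descend, then tip slowly along its arc.

Emit:
drive_tool --deltas "36 0 0 -40 0; 36 0 0 -80 0; 36 0 0 -105 0; 36 0 0 -112 0; 36 0 0 -112 0; 36 0 0 -112 0"

```text
time_s: 10.25
position: [0.5015, 0.0413, 0.1887]
tcp_rot: [[-0.022, 1.0, 0.002], [1.0, 0.022, -0.0], [-0.0, 0.002, -1.0]]
force: [0.2, 0.5, -0.7]
opening: 0.411
grasp_force: 0.0
```

Emit:
drive_tool --deltas "36 6 0 0 0; 36 12 0 2 0; 36 18 0 4 0; 36 24 1 6 0; 36 30 1 8 0; 36 36 1 10 0; 36 42 1 11 0; 36 48 1 12 0; 36 54 1 13 0; 36 60 1 14 0; 36 66 2 15 0; 36 72 2 15 0"

```text
time_s: 11.45
position: [0.572, 0.0437, 0.2032]
tcp_rot: [[-0.022, 1.0, -0.002], [1.0, 0.022, -0.0], [-0.0, -0.002, -1.0]]
force: [-4.7, -0.1, 2.7]
opening: 0.413
grasp_force: 2.2
```

Emit:
drive_tool --deltas "36 6 0 0 0; 36 12 0 -1 0; 36 18 0 -2 0; 36 24 0 -3 0; 36 30 1 -5 0; 36 36 1 -7 0; 36 41 1 -9 0; 36 45 1 -11 0; 36 47 1 -12 0; 36 47 1 -12 0"

```text
time_s: 12.45
position: [0.6201, 0.0447, 0.1902]
tcp_rot: [[-0.022, 1.0, 0.001], [1.0, 0.022, 0.0], [0.0, 0.001, -1.0]]
force: [-0.4, 0.8, -0.3]
opening: 0.414
grasp_force: 0.4
```

```bash
python3 - <<'E'
from h import *
im=imaging.capture("scene")[120:270,200:400]
cv2.imwrite("pics/s4.png",cv2.resize(im[:,:,::-1],None,fx=4,fy=4,interpolation=cv2.INTER_CUBIC))
s=bot.read_state(); print(s["time_s"],s["position"],s["force"])
E
```

```text
12.5 [0.61987522 0.04464483 0.19036683] [-0.8899695   0.66245352 -0.13154136]
```

View pics/s4.png

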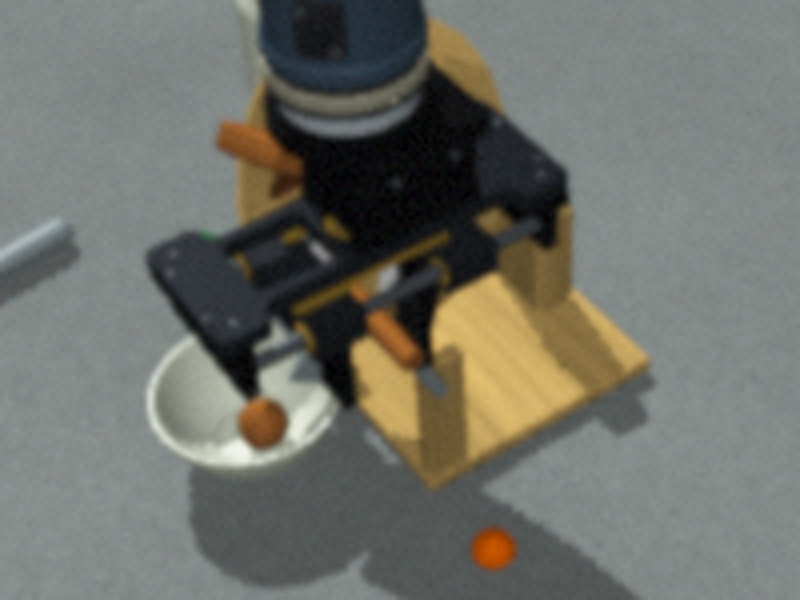

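The walnut is in the bowl at (262,423) in the crop. I'll bring the carousel back gently.

Emit:
drive_tool --deltas "36 0 0 0 0; 36 0 0 0 0; 36 0 0 0 0; 36 -5 0 2 0; 36 -10 0 4 0; 36 -16 0 6 0; 36 -22 0 8 0; 36 -28 -1 9 0; 36 -34 -1 10 0; 36 -40 -1 11 0; 36 -46 -1 12 0; 36 -52 -1 12 0"

```text
time_s: 13.7
position: [0.567, 0.0437, 0.2027]
tcp_rot: [[-0.022, 1.0, 0.0], [1.0, 0.022, -0.0], [-0.0, 0.0, -1.0]]
force: [0.3, 0.2, 1.0]
opening: 0.411
grasp_force: 0.0
```

Emit:
drive_tool --deltas "36 -6 0 0 0; 36 -12 0 -1 0; 36 -18 0 -2 0; 36 -24 0 -4 0; 36 -30 0 -5 0; 36 -36 -1 -7 0; 36 -42 -1 -8 0; 36 -48 -1 -10 0; 36 -54 -2 -11 0; 36 -60 -2 -12 0; 36 -65 -2 -12 0; 36 -67 -2 -12 0"

```text
time_s: 14.9
position: [0.5003, 0.0416, 0.1908]
tcp_rot: [[-0.022, 1.0, 0.001], [1.0, 0.022, -0.0], [-0.0, 0.001, -1.0]]
force: [0.1, 0.2, 0.2]
opening: 0.414
grasp_force: 0.0
```

Emit:
drive_tool --deltas "36 0 0 0 0; 36 0 0 0 0; 36 0 0 0 0; 36 0 0 0 0; 36 0 0 0 0; 36 0 0 0 0; 36 0 0 30 0; 36 0 0 70 0; 36 0 0 110 0; 36 0 0 150 0; 36 0 40 150 0; 36 0 85 150 0"

```text
time_s: 16.1
position: [0.5016, 0.1265, 0.3425]
tcp_rot: [[-0.018, 1.0, 0.005], [1.0, 0.018, -0.0], [-0.0, 0.005, -1.0]]
force: [0.3, 0.8, -0.3]
opening: 0.415
grasp_force: 0.0
```

Emit:
drive_tool --deltas "36 0 40 0 0; 36 0 80 0 0; 36 0 120 0 0; 36 0 160 0 0; 36 0 160 0 0; 36 0 160 0 0; 36 0 160 0 0; 36 0 160 0 0"

```text
time_s: 16.9
position: [0.5005, 0.2854, 0.3405]
tcp_rot: [[-0.02, 1.0, -0.0], [1.0, 0.02, -0.0], [-0.0, -0.0, -1.0]]
force: [0.8, 0.2, 0.5]
opening: 0.411
grasp_force: 0.0
```

```bash
python3 - <<'E'
from h import *
a=cv2.resize(imaging.capture("top")[110:290,270:440],None,fx=2.3,fy=2.3,interpolation=cv2.INTER_CUBIC)
b=cv2.resize(imaging.capture("scene")[110:290,210:380],None,fx=2.3,fy=2.3,interpolation=cv2.INTER_CUBIC)
cv2.imwrite("pics/f5.png",np.hstack([a,b])[:,:,::-1])
s=bot.read_state(); print(s["time_s"],s["position"],s["force"])
E
```

```text
17.0 [0.50062242 0.2855048  0.34064037] [ 0.38461081 -0.3295161   0.59443914]
```

View pics/f5.png

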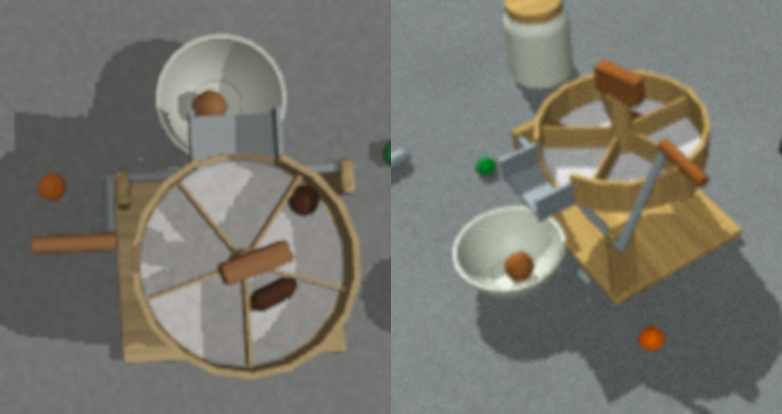

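The carousel is level. The walnut rests in the bowl at (210,104). The chestnut at (303,198) and the Brazil nut at (273,293) are still in the wheel.

```bash
python3 -c "
from rig import bot; print(bot.hand_in())"
```

```text
the job is handed in; nothing more can be done
None
```

The job is handed in at about 17 s: the walnut is in the bowl, the Brazil nut and chestnut are still in the carousel, the carousel is back level, and the robot is clear of everything.

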